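# Shift the coil winder's feed lever into the blue slot and start it

## Task

The coil winder's feed lever is parked in the short notch of its H-gate. Push it with the fingertips, never gripping it, out of the notch, along the cross lane and fully home into the slot marked by the blue plug, without running it into any other coloured slot; only then press the green start button down and let it go. Leave the loose parts round the machine where they are.

Things in the scene. Friction and masses are not known exactly. Their poses are not given: they have to be found in the camera images.
- winder: bench coil winder, dark teal, 285 (x) x 176 (y) mm, fixed. Origin: at table height, straight below the lever's pivot; x points from its front (control desk with the green button) to its rear (motor, coil former), y to its left, z up. Desk top 89 mm high with a 14 mm high black speed knob; motor, guard and former (x = 78 to 141 mm) at most 122 mm high
- gate_centre (a point): centre of the steel gate plate's top face, 94 mm above the table on the winder's axis. In the winder's frame its 15 mm wide slots are: a cross lane along y at x = 0, to y = +-31.5 mm; outer lanes along x at y = +24 and -24 mm, each to x = +-26 mm (the four coloured slots); a park notch at y = 0 only toward the front, to x = -26 mm; none at y = 0 to the rear. Tongue ends are rounded
- feed_lever: feed lever: steel rod 10 mm dia, black ball knob 32 mm dia on top. Origin: its pivot, on the winder's axis 30 mm above the table; its z axis runs up the rod to the knob's centre, 135 mm away. The edges of the 5 mm thick gate plate block the rod. Friction alone holds it: it stays where it is left, no spring or detent, and takes about 2 to 3 N at the knob
- lever_knob (a point): centre of the black ball knob (32 mm dia), 147 to 164 mm above the table; with the lever home in a slot it stands about 40 mm (x) and 44 to 53 mm (y) from the winder's axis and about 148 mm above the table
- lever_fore (a joint): lean of the lever along the winder's x, rad: + toward the rear (its +x), - toward the front. 0 is the cross lane (which allows about +-0.05); home at the closed end of a slot is about +0.30 or -0.30; parked at the start it reads -0.30 to -0.22
- lever_side (a joint): lean of the lever along the winder's y, rad: + toward its left (+y). 0 is the park notch; the outer lanes are at about +0.37 and -0.37 (the gate allows about +-0.41)
- plug_blue: blue plug, 15 mm dia, 4 mm high, fixed in the gate plate just beyond the closed end of the slot it marks (14 mm beyond, 10 mm outward). Origin: centre of its underside. The plugs sit at x = +-40, y = +-34 mm of the winder's frame; which colour sits where changes from start to start
- plug_red: red plug, 15 mm dia, 4 mm high, fixed in the gate plate just beyond the closed end of the slot it marks (14 mm beyond, 10 mm outward). Origin: centre of its underside. The plugs sit at x = +-40, y = +-34 mm of the winder's frame; which colour sits where changes from start to start
- plug_yellow: yellow plug, 15 mm dia, 4 mm high, fixed in the gate plate just beyond the closed end of the slot it marks (14 mm beyond, 10 mm outward). Origin: centre of its underside. The plugs sit at x = +-40, y = +-34 mm of the winder's frame; which colour sits where changes from start to start
- plug_white: white plug, 15 mm dia, 4 mm high, fixed in the gate plate just beyond the closed end of the slot it marks (14 mm beyond, 10 mm outward). Origin: centre of its underside. The plugs sit at x = +-40, y = +-34 mm of the winder's frame; which colour sits where changes from start to start
- start_button (a joint): travel of the green start button, m: 0 is out, 0.006 fully down; a spring returns it; fully down takes about 5 N, straight down
- start_button_top (a point): centre of the top face of the green start button (26 mm dia, level), on the right of the control desk, about 111 mm above the table; at x = -107, y = -57 mm in the winder's frame
- stator_near: upright wound motor stator (76 mm square grey steel stack, orange windings), loose; leave alone
- stator_far: second upright stator of the same kind, loose; leave alone
- end_cap: silver die-cast bearing shield, 60 mm dia x 20 mm, loose; leave alone
- tape_roll: roll of yellow tape, 62 mm dia x 12 mm, loose; leave alone
- cutters: red-handled side cutters, 141 x 48 x 11 mm, lying loose; leave alone
- cup: green plastic parts cup, 70 mm dia x 45 mm, loose; leave alone
- probe: yellow taped test probe, 124 mm long, 12 mm thick, lying loose; leave alone

How it is judged:
On the way, in this order (a step that is already met when the one before it is completed fails the run):
1. the lever stands fully home in the blue slot (horizontal distance between lever_knob and plug_blue below 0.024 m and (value of joint lever_fore above 0.26 rad or value of joint lever_fore below -0.26 rad)), for 0.3 s.
2. the green start button is pressed (value of joint start_button above 0.004 m), for 0.05 s.
At the end, for the whole second after the job is handed in: The lever rests within about 0.04 rad (6 mm at the knob) of the closed end of the slot marked by the blue plug (lean along the slot beyond 0.26 rad, knob within 24 mm horizontally of the blue plug), the green button has been pressed at least 4 mm after that and is out again (under 1.5 mm) (all of step 1 and value of joint start_button below 0.0015 m and velocity of joint lever_fore between -0.05 and 0.05 rad/s and velocity of joint lever_side between -0.05 and 0.05 rad/s); the robot touches nothing.
It fails at once if the start button is pressed while the lever is not home in the blue slot (value of joint start_button above 0.0025 m and not (horizontal distance between lever_knob and plug_blue below 0.024 m and (value of joint lever_fore above 0.24 rad or value of joint lever_fore below -0.24 rad))).
It fails at once if the lever is run into a slot of another colour (lean along it beyond 0.2 rad) ((horizontal distance between lever_knob and plug_red below 0.024 m and (value of joint lever_fore above 0.2 rad or value of joint lever_fore below -0.2 rad)) or (horizontal distance between lever_knob and plug_yellow below 0.024 m and (value of joint lever_fore above 0.2 rad or value of joint lever_fore below -0.2 rad)) or (horizontal distance between lever_knob and plug_white below 0.024 m and (value of joint lever_fore above 0.2 rad or value of joint lever_fore below -0.2 rad))).
It fails at once if the lever is pinched between the fingers (contact force between the fingers and feed_lever above 12 N and z of the grasp point in the frame of feed_lever below 0.153 m and x of the grasp point in the frame of feed_lever between -0.009 and 0.009 m and y of the grasp point in the frame of feed_lever between -0.009 and 0.009 m).
It fails at once if a loose part beside the machine is moved by more than 30 mm or lifted (distance of any of stator_near, stator_far, end_cap, tape_roll, cutters, cup, probe from where it was at the start of the episode above 0.03 m).
It also fails if it takes over 54 s, if anything falls off the work surface, if the arm or the gripper's body presses on something with over 40 N, if the wrist force passes 120 N, or if a joint passes its speed limit or range.

## Robot

A 6-joint arm with a two-finger parallel gripper is mounted at the origin on a cart in front of the work surface, level with it; the furniture and walls round the work are solid. World frame = base frame: x ahead of the robot, y to its left, z up, the work surface at z = 0. Lengths are in m, angles in rad, forces in N, time in s.
With the tool pointing down it reaches from about 0.35 to 0.85 m from the base axis. Payload 8.1 kg.
Tool frame: the origin (TCP) lies at the very end of the fingers, on their centre line; the grasp point (between the pads) lies 19 mm behind it; z points along the fingers, y is the line along which they close (so a half turn about z gives the same grasp; the last joint's range is limited). The gripper opens to 93 mm and grips with 3 to 60 N. Pads are 15 mm wide; open, the fingers measure 128 mm over their backs; the gripper's body (75 mm by 188 mm) begins 65 mm behind the grasp point.
Start: joints at [1.066, 0.13, 1.488, -0, 1.523, -0.085], TCP at [0.245, 0.548, 0.219] pointing down, gripper open.
Joint ranges: [-2.96, 2.96], [-0.89, 2.26], [0.02, 2.5], [-1.34, 4.48], [0, 2.73], [-2.66, 2.66]. Speed limits (rad/s): [2.39, 2.39, 2.79, 3.14, 3.14, 3.14].

## Interface

Orientations are given as a unit quaternion [w, x, y, z].
In Python, from workcell import robot gives the robot as it stands.
- The arm moves only by the shell command python3 -m jog 'ROWS'. ROWS is JSON, one flat list of numbers, 5 for each row, row after row: the shift along the tool's x, y, z in m, then the turn about the tool's z in rad, then the opening, from 0 (shut) to 1 (fully open). In form: [dx, dy, dz, yaw, gripper, dx, dy, dz, yaw, gripper, ...]. A call has 1 to 12 rows; each row is the pose to reach, as a shift and turn from the pose commanded when the call began, along the tool's axes at that moment; what a row does not reach only later rows make up. A row lasts 1/12 s, in which the tool goes at most 41.7 mm and 7.16 degrees, less where a joint would pass 70% of its speed; a pose out of reach is approached as far as the arm can. A call with a gripper value outside its range is refused whole. The fingers move at their own pace and stop on an object; the grip force is fixed at half the most. Time passes only in rows, so rows that repeat a pose let the fingers close. It gives the time, the measured TCP pose, the force, the opening and the grip force at its end, in the units of the state.
- robot.get_obs(): the state, without advancing time (a new reading comes with each control period).
- robot.get_image(name): name is "scene" or "top"; returns a dict with "pixels" (400x640x3 uint8, red, green, blue), "range_z" (400x640 float32, m along the optical axis (not along the pixel's ray), 0 where there is no reading), "camera_matrix" (3x3 intrinsics, pixels), "dist" ([k1, k2, p1, p2, k3] as OpenCV has them; the pictures are not rectified), "world_from_camera" (4x4, takes a point from camera to world coordinates). Camera axes: x right, y down, z forward; pixel columns grow to the right and rows downward; lengths in m; the calibration is good to about 2 mm. A picture is of the moment at which its call begins.
- robot.sign_off(): hands the job in; it is judged then, once.
The state is a dict: "time_s": time; "qpos": joint angles; "qvel": joint speeds; "joint_efforts": joint torques, N m; "tcp_pos": TCP position; "ee_rot": TCP orientation; "wrist_force": force on the tool from outside, world axes, zero at the start; "moment": the same for the moment, N m; "grip_width": finger opening in m; "grip_force": force on a finger pad.
Only numpy, scipy, OpenCV 4.12 (cv2) and the standard library are available. Lean on these libraries where they do the work, as an engineer would, in place of code of your own. Each camera call takes 0.05 s, during which the arm holds its last target. There are 200 camera calls.

## Working session

There is one attempt and no reset: what is moved stays moved. The work goes in short steps, Python scripts to look and compute and a shell command to move; the robot and the scene stay as the last step left them, time stands still between calls to the robot, and variables do not carry over. Pictures are saved under pics/ and viewed, at most 10 in all, crops included, and the job is handed in when it is done.

```bash
mkdir -p pics
cat > h.py <<'E'
import numpy as np, cv2
from workcell import robot
def shot(name,f=None):
    im=robot.get_image(name)
    if f: cv2.imwrite(f,cv2.cvtColor(im["pixels"],cv2.COLOR_RGB2BGR))
    return im
def ray(im,u,v):
    p=cv2.undistortPoints(np.array([[[u,v]]],float),im["camera_matrix"],np.array(im["dist"],float))[0,0]
    T=np.array(im["world_from_camera"]); return T[:3,3],T[:3,:3]@np.array([p[0],p[1],1.])
def onz(im,u,v,z):
    o,d=ray(im,u,v); return o+d*(z-o[2])/d[2]
E
python3 - <<'E'
from h import *
for n in("top","scene"):
    im=shot(n,f"pics/{n}0.png"); print(n,np.round(im["world_from_camera"],3).tolist())
o=robot.get_obs(); print({k:np.round(v,3).tolist() for k,v in o.items()})
E
```

```text
top [[0.006, -0.982, 0.191, 0.301], [-1.0, -0.006, 0.002, 0.08], [-0.001, -0.191, -0.982, 1.162], [0.0, 0.0, 0.0, 1.0]]
scene [[0.751, -0.506, 0.424, -0.053], [-0.661, -0.561, 0.498, -0.599], [-0.014, -0.654, -0.756, 1.16], [0.0, 0.0, 0.0, 1.0]]
{'time_s': 0.1, 'qpos': [1.066, 0.131, 1.489, -0.0, 1.523, -0.085], 'qvel': [0.0, -0.002, -0.002, 0.002, -0.001, 0.001], 'joint_efforts': [0.001, -56.135, -49.309, 0.077, 0.029, -0.0], 'tcp_pos': [0.244, 0.547, 0.218], 'ee_rot': [-0.0, 0.208, 0.978, -0.001], 'wrist_force': [0.208, 0.016, 1.053], 'moment': [0.001, 0.011, -0.063], 'grip_force': 0.0, 'grip_width': 0.093}
```

View pics/top0.png

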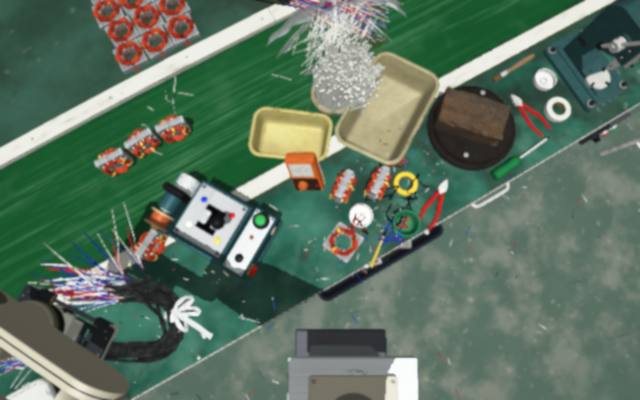

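View pics/scene0.png

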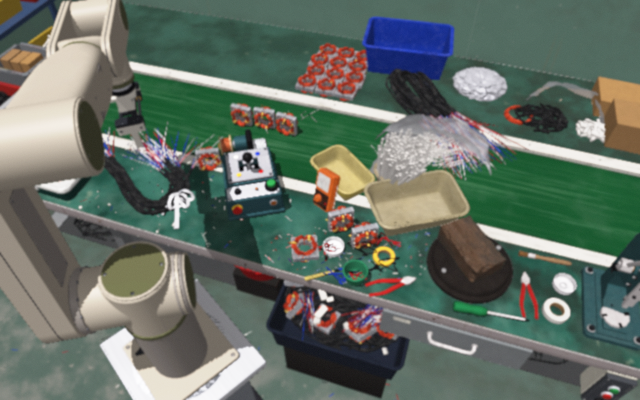

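The top view shows the winder near (210,222), with the green button at (260,220) and the desk toward image right. The lever knob is around (213,218). I'll crop both views to read the plug colours.

Run:
```python
from h import *
a=cv2.imread("pics/top0.png")[165:285,140:290]; b=cv2.imread("pics/scene0.png")[120:220,205:305]
cv2.imwrite("pics/c0.png",np.hstack([cv2.resize(a,(500,400),interpolation=2),np.zeros((400,4,3),np.uint8)+255,cv2.resize(b,(296,400)) if 0 else cv2.resize(b[:,0:74],(296,400),interpolation=2)]))
```

```text
(no output)
```

View pics/c0.png

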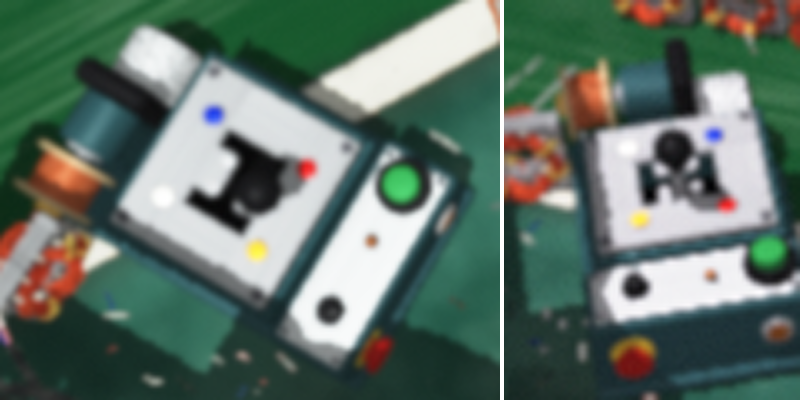

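Run:
```python
from h import *
im=shot("top")
P={}
Z=.098
W={'blue':(40,-34),'red':(-40,-34),'yellow':(-40,34),'white':(40,34)}
px={'blue':(203.9,199.2),'red':(232.4,215.7),'white':(188.6,224.1),'yellow':(217.1,240)}
hsv=cv2.cvtColor(im["pixels"],cv2.COLOR_RGB2HSV).astype(int)
for n,(u,v) in px.items():
    yy,xx=np.mgrid[int(v)-6:int(v)+8,int(u)-6:int(u)+8]; h=hsv[yy,xx]
    rgb=im["pixels"][yy,xx].astype(float)
    w=np.clip(h[...,1]-90,0,None).astype(float) if n!='white' else np.clip(rgb.min(-1)-215,0,None)
    if n!='white': u,v=(w*xx).sum()/w.sum(),(w*yy).sum()/w.sum()
    P[n]=onz(im,u,v,Z)[:2]; print(n,(u,v),P[n].round(4))
g=(hsv[...,0]>50)&(hsv[...,0]<75)&(hsv[...,1]>130)&(hsv[...,2]>120)
g[:205]=0;g[236:]=0;g[:,:245]=0;g[:,276:]=0
v,u=np.nonzero(g); B=onz(im,u.mean(),v.mean(),.111)[:2]; print('btn',u.mean(),v.mean(),B)
ks=list(P); A=np.array([W[k] for k in ks]+[(-107,-57)])/1000; Q=np.array([P[k] for k in ks]+[B])
a,q=A.mean(0),Q.mean(0); H=(A-a).T@(Q-q); U,S,Vt=np.linalg.svd(H); R=(Vt.T@U.T)
o=q-R@a; print('det',np.linalg.det(R),'yaw',np.arctan2(R[1,0],R[0,0]),'origin',o); print(((A@R.T+o-Q)*1000).round(1))
# knob via range
T=np.array(im["world_from_camera"]); rz=im["range_z"]
pts=[]
for v in range(200,240):
    for u in range(190,240):
        if rz[v,u]>0:
            c,d=ray(im,u,v); p=c+d*rz[v,u]
            if p[2]>.13: pts.append(p)
pts=np.array(pts); l=(pts[:,:2]-o)@R
m=np.abs(l).max(1)<.075; print('knob n',m.sum(),'local mean',l[m].mean(0),'min',l[m].min(0),'max',l[m].max(0),'z',pts[m,2].max())
np.savez("w.npz",R=R,o=o)
```

```text
blue (np.float64(203.63827160493827), np.float64(198.96296296296296)) [0.5265 0.3608]
red (np.float64(231.4060742407199), np.float64(215.16197975253093)) [0.4874 0.2919]
white (188.6, 224.1) [0.4651 0.3935]
yellow (np.float64(216.68341307814993), np.float64(239.62121212121212)) [0.4285 0.3244]
btn 259.7956989247312 219.83870967741936 [0.47440528 0.22193255]
det 0.9999999999999997 yaw 1.0660063489464513 origin [0.47673381 0.34275088]
[[-0.6  0.5]
 [-0.2 -0.6]
 [ 1.2  0.7]
 [-0.9 -0.2]
 [ 0.5 -0.4]]
knob n 163 local mean [-0.03720378 -0.00123016] min [-0.05054824 -0.01728075] max [-0.02096617  0.01392804] z 0.17874899058939908
```

Blue is at the rear right of the winder (local +40, −34). So the lever goes rear into the cross lane, then right (−y), then rear again. First I'll shut the fingers and align the tool with the winder, so that tool x = winder y and tool y = winder x.

```bash
cat >> h.py <<'E'
def loc():
    w=np.load("w.npz"); o=robot.get_obs(); p=o["tcp_pos"]; q=o["ee_rot"]
    l=(np.array(p[:2])-w["o"])@w["R"]; a,b=q[1],q[2]
    ty=np.array([2*a*b,2*b*b-1]); yaw=np.arctan2(ty[1],ty[0])
    f=np.array(o["wrist_force"]); fl=f[:2]@w["R"]
    print("t",round(o["time_s"],2),"local mm",(l*1000).round(1),"z",round(p[2]*1000,1),"tool-y yaw vs winder x",round(float(yaw-np.arctan2(w["R"][1,0],w["R"][0,0])),4),"F loc",fl.round(2),f[2].round(2),"w",round(o["grip_width"],4))
def knob():
    w=np.load("w.npz"); im=robot.get_image("top"); rz=im["range_z"]; P=[]
    for v in range(180,250):
        for u in range(180,250):
            if rz[v,u]>0 and im["pixels"][v,u].max()<75:
                c,d=ray(im,u,v); p=c+d*rz[v,u]
                if .13<p[2]<.185: P.append([*((p[:2]-w["o"])@w["R"]),p[2]])
    P=np.array(P)*1000; P=P[(np.abs(P[:,:2])<80).all(1)]
    if len(P): print("knob n",len(P),"med",np.median(P,0).round(1),"min",P.min(0).round(1),"max",P.max(0).round(1))
E
python3 -m jog '[0,0,0,0.085,0, 0,0,0,0.085,0, 0,0,0,0.085,0, 0,0,0,0.085,0, 0,0,0,0.085,0, 0,0,0,0.085,0]'; python3 -c "
from h import *
loc();knob()"
```

```text
time_s: 0.65
tcp_pos: [0.2445, 0.5479, 0.2186]
ee_rot: [-0.0, 0.249, 0.968, -0.0]
wrist_force: [0.1, -0.6, -0.1]
grip_width: 0.0575
grip_force: 0.0
t 0.65 local mm [ 67.3 302.5] z 218.6 tool-y yaw vs winder x 0.0011 F loc [-0.5  -0.41] -0.07 w 0.0575
knob n 151 med [-37.2  -2.  171.3] min [-49.7 -17.4 153.1] max [-20.7  12.6 178.8]
```

```bash
python3 -m jog '[-0.03,-0.016,0,0,0, -0.06,-0.031,0,0,0, -0.09,-0.047,0,0,0, -0.12,-0.062,0,0,0, -0.15,-0.078,0,0,0, -0.18,-0.093,0,0,0, -0.21,-0.109,0,0,0, -0.24,-0.124,0,0,0, -0.27,-0.14,0,0,0, -0.295,-0.157,0,0,0, -0.304,-0.16,0,0,0, -0.304,-0.16,0,0,0]'; python3 -c "
from h import *
loc();shot('scene','pics/s1.png')
a=cv2.imread('pics/s1.png')[60:220,160:360];cv2.imwrite('pics/s1c.png',cv2.resize(a,(750,600)))"
```

```text
time_s: 1.7
tcp_pos: [0.4345, 0.2592, 0.2188]
ee_rot: [0.0, 0.251, 0.968, 0.0]
wrist_force: [0.2, 0.4, 0.1]
grip_width: 0.0007
grip_force: 0.0
t 1.7 local mm [-93.6  -3.4] z 218.8 tool-y yaw vs winder x -0.0031 F loc [0.4  0.04] 0.13 w 0.0007
```

View pics/s1c.png

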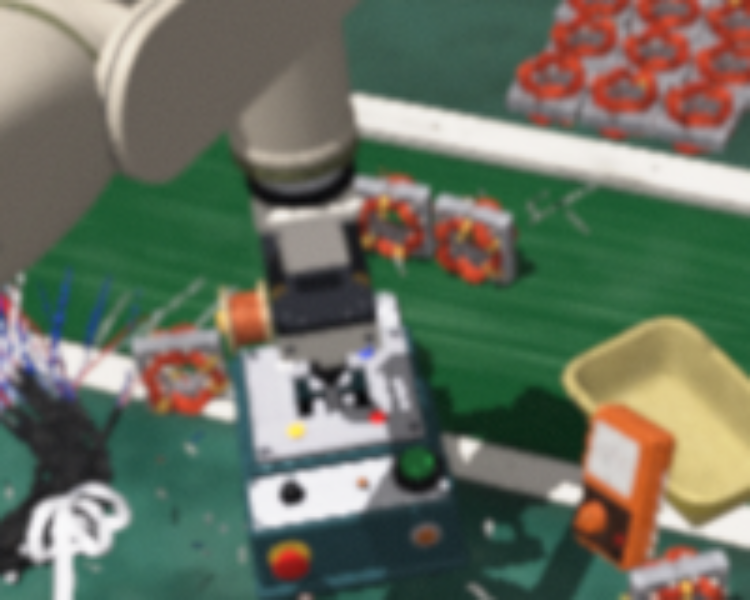

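The gripper is above the front half of the winder with the fingers shut, and the plugs and the button at (415,465) in the crop are clear. Now I'll descend behind the knob on the front side.

```bash
python3 -m jog '[0.002,0,0.025,0,0, 0.002,0,0.05,0,0, 0.002,0,0.075,0,0, 0.002,0,0.086,0,0, 0.002,0,0.086,0,0, 0.002,0.015,0.086,0,0, 0.002,0.02,0.086,0,0, 0.002,0.024,0.086,0,0, 0.002,0.028,0.086,0,0, 0.002,0.032,0.086,0,0, 0.002,0.036,0.086,0,0, 0.002,0.036,0.086,0,0]'; python3 -c "
from h import *
loc();knob()"
```

```text
time_s: 2.75
tcp_pos: [0.4493, 0.2937, 0.133]
ee_rot: [0.0, 0.25, 0.968, 0.0]
wrist_force: [-0.1, -1.6, 2.8]
grip_width: 0.0006
grip_force: 1.2
t 2.75 local mm [-56.2   0.3] z 133.0 tool-y yaw vs winder x 0.0 F loc [-1.43 -0.73] 2.79 w 0.0006Traceback (most recent call last):
  File "<string>", line 3, in <module>
    loc();knob()
          ~~~~^^
  File "h.py", line 25, in knob
    P=np.array(P)*1000; P=P[(np.abs(P[:,:2])<80).all(1)]
                                    ~^^^^^^
IndexError: too many indices for array: array is 1-dimensional, but 2 were indexed
```

```bash
python3 -m jog '[0,0.004,0,0,0, 0,0.008,0,0,0, 0,0.012,0,0,0, 0,0.015,0,0,0, 0,0.018,0,0,0, 0,0.021,0,0,0, 0,0.023,0,0,0, 0,0.023,0,0,0]'; python3 -c "
from h import *
loc()"
```

```text
time_s: 3.47
tcp_pos: [0.4602, 0.3138, 0.1326]
ee_rot: [0.0, 0.25, 0.968, 0.0]
wrist_force: [-1.3, -1.6, 1.5]
grip_width: 0.0006
grip_force: 1.0
t 3.47 local mm [-33.3   0.5] z 132.6 tool-y yaw vs winder x 0.0002 F loc [-2.06  0.33] 1.45 w 0.0006
```

```bash
python3 -m jog '[0,-0.02,0,0,0, 0,-0.02,-0.03,0,0, 0,-0.02,-0.06,0,0, 0.03,-0.02,-0.07,0,0, 0.06,-0.005,-0.07,0,0, 0.09,0.03,-0.07,0,0, 0.12,0.033,-0.07,0,0, 0.15,0.033,-0.07,0,0, 0.18,0.033,-0.07,0,0, 0.18,0.033,-0.07,0,0]'; python3 -c "
from h import *
loc();im=shot('top','pics/t2.png')
a=cv2.imread('pics/t2.png')[165:285,140:290];cv2.imwrite('pics/t2c.png',cv2.resize(a,(500,400)));knob()"
```

```text
time_s: 4.3
tcp_pos: [0.3142, 0.432, 0.2024]
ee_rot: [-0.001, 0.248, 0.969, 0.0]
wrist_force: [0.1, 0.5, -0.4]
grip_width: 0.0006
grip_force: 0.0
t 4.3 local mm [ -0.5 185.4] z 202.4 tool-y yaw vs winder x 0.004 F loc [0.51 0.16] -0.39 w 0.0006
knob n 144 med [ -6.   -1.6 176.4] min [-16.8 -16.7 162.2] max [ 10.   12.7 183.3]
```

View pics/t2c.png

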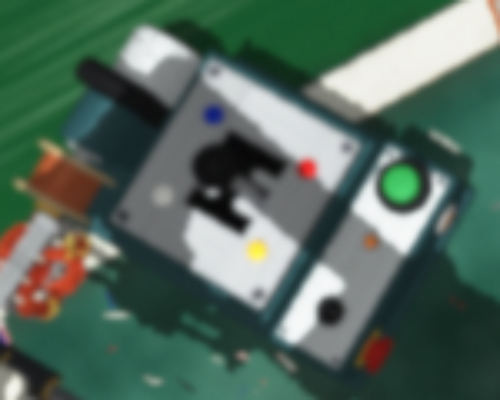

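The knob at about (213,160) in the crop is at local (−3, −2), inside the cross lane. Next I'll descend on its left side and push to the right.

```bash
python3 -m jog '[-0.035,0,0,0,0, -0.07,0,0,0,0, -0.105,0,0,0,0, -0.13,0,0,0,0, -0.135,0,0.03,0,0, -0.135,0,0.06,0,0, -0.135,0,0.07,0,0, -0.135,0,0.07,0,0, -0.15,0,0.07,0,0, -0.16,0,0.07,0,0, -0.165,0,0.07,0,0, -0.165,0,0.07,0,0]'; python3 -c "
from h import *
loc()"
```

```text
time_s: 5.4
tcp_pos: [0.4648, 0.3494, 0.1345]
ee_rot: [0.001, 0.25, 0.968, 0.001]
wrist_force: [-0.1, 0.2, 1.2]
grip_width: -0.0
grip_force: 0.1
t 5.4 local mm [ 0.1 13.6] z 134.5 tool-y yaw vs winder x -0.0011 F loc [0.1  0.17] 1.23 w -0.0
```

```bash
python3 -m jog '[-0.005,0,0,0,0, -0.01,0,0,0,0, -0.015,0,0,0,0, -0.02,0,0,0,0, -0.025,0,0,0,0, -0.028,0,0,0,0, -0.03,0,0,0,0, -0.03,0,0,0,0]'; python3 -c "
from h import *
loc()"
```

```text
time_s: 6.07
tcp_pos: [0.4892, 0.3347, 0.1321]
ee_rot: [-0.0, 0.25, 0.968, -0.0]
wrist_force: [-1.4, 2.3, -1.3]
grip_width: 0.0005
grip_force: 0.8
t 6.07 local mm [ -1.1 -14.8] z 132.1 tool-y yaw vs winder x -0.0004 F loc [1.36 2.3 ] -1.25 w 0.0005
```

```bash
python3 -m jog '[-0.003,0,0,0,0, -0.006,0,0,0,0, -0.009,0,0,0,0, -0.011,0,0,0,0, -0.011,0,0,0,0]'; python3 -c "
from h import *
loc()"
```

```text
time_s: 6.48
tcp_pos: [0.499, 0.3294, 0.1326]
ee_rot: [0.0, 0.25, 0.968, -0.0]
wrist_force: [-1.8, 1.0, -1.5]
grip_width: 0.0004
grip_force: 1.0
t 6.48 local mm [ -0.9 -26. ] z 132.6 tool-y yaw vs winder x -0.0004 F loc [-0.01  2.  ] -1.54 w 0.0004
```

```bash
python3 -m jog '[0.02,0,0,0,0, 0.03,0,-0.03,0,0, 0.05,0,-0.06,0,0, 0.085,0,-0.07,0,0, 0.12,0,-0.07,0,0, 0.155,0,-0.07,0,0, 0.19,0,-0.07,0,0, 0.2,0,-0.07,0,0, 0.2,0,-0.07,0,0]'; python3 -c "
from h import *
loc();im=shot('top','pics/t3.png')
a=cv2.imread('pics/t3.png')[165:285,140:290];cv2.imwrite('pics/t3c.png',cv2.resize(a,(500,400)));knob()"
```

```text
time_s: 7.23
tcp_pos: [0.3221, 0.4279, 0.2034]
ee_rot: [0.0, 0.248, 0.969, 0.001]
wrist_force: [0.7, -0.5, -0.0]
grip_width: 0.0004
grip_force: 0.0
t 7.23 local mm [ -0.2 176.5] z 203.4 tool-y yaw vs winder x 0.0033 F loc [-0.15 -0.83] -0.04 w 0.0004
knob n 143 med [ -5.9 -49.  166.6] min [-17.8 -65.8 134.7] max [  8.9 -35.7 173.1]
```

View pics/t3c.png

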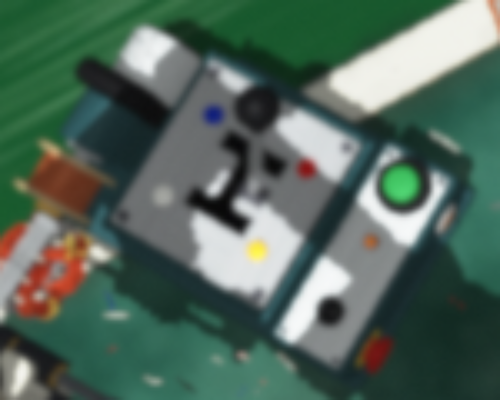

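The knob at (256,108) in the crop is at local (−4, −50), opposite the blue lane. I'll move to its front side and push it rearward.

```bash
python3 -m jog '[-0.035,-0.02,0,0,0, -0.07,-0.04,0,0,0, -0.105,-0.062,0,0,0, -0.14,-0.062,0,0,0, -0.175,-0.062,0,0,0, -0.21,-0.062,0,0,0, -0.223,-0.062,0,0,0, -0.223,-0.062,0.03,0,0, -0.223,-0.062,0.06,0,0, -0.223,-0.062,0.072,0,0, -0.223,-0.062,0.072,0,0]'; python3 -c "
from h import *
loc()"
```

```text
time_s: 8.25
tcp_pos: [0.4868, 0.2624, 0.1265]
ee_rot: [-0.003, 0.25, 0.968, -0.002]
wrist_force: [0.3, -0.0, 0.4]
grip_width: 0.0003
grip_force: 0.0
t 8.25 local mm [-65.4 -47.6] z 126.5 tool-y yaw vs winder x -0.0013 F loc [ 0.14 -0.3 ] 0.37 w 0.0003
```

```bash
python3 -m jog '[-0.001,0.015,0,0,0, -0.001,0.023,0,0,0, -0.001,0.03,0,0,0, -0.001,0.036,0,0,0, -0.001,0.042,0,0,0, -0.001,0.048,0,0,0, -0.001,0.054,0,0,0, -0.001,0.06,0,0,0, -0.001,0.065,0,0,0, -0.001,0.068,0,0,0, -0.001,0.068,0,0,0]'; python3 -c "
from h import *
loc()"
```

```text
time_s: 9.17
tcp_pos: [0.5224, 0.3238, 0.13]
ee_rot: [-0.0, 0.25, 0.968, -0.0]
wrist_force: [-0.5, -0.6, -0.3]
grip_width: 0.0006
grip_force: 0.6
t 9.17 local mm [  5.5 -49.2] z 130.0 tool-y yaw vs winder x 0.0003 F loc [-0.8   0.12] -0.27 w 0.0006
```

Pushing on in small steps until the force shows the closed end.

```bash
python3 -m jog '[0,0.001,0,0,0, 0,0.002,0,0,0, 0,0.003,0,0,0, 0,0.003,0,0,0]'|grep wrist; python3 -c "
from h import *
loc()"; python3 -m jog '[0,0.001,0,0,0, 0,0.002,0,0,0, 0,0.003,0,0,0, 0,0.003,0,0,0]'|grep wrist; python3 -c "
from h import *
loc()"
```

```text
wrist_force: [-1.2, -1.0, -1.8]
t 9.5 local mm [  8.1 -49.4] z 130.4 tool-y yaw vs winder x -0.0 F loc [-1.4   0.57] -1.83 w 0.0004
wrist_force: [-2.8, -3.9, -0.2]
t 9.83 local mm [ 10.8 -49.5] z 130.4 tool-y yaw vs winder x -0.0001 F loc [-4.76  0.53] -0.23 w 0.0006
```

```bash
python3 -m jog '[0,0.001,0,0,0, 0,0.0015,0,0,0, 0,0.0015,0,0,0]'|grep wrist; python3 -m jog '[0,-0.015,0,0,0, 0,-0.025,-0.03,0,0, 0.02,-0.03,-0.06,0,0, 0.055,-0.03,-0.07,0,0, 0.09,-0.03,-0.07,0,0, 0.125,-0.03,-0.07,0,0, 0.16,-0.03,-0.07,0,0, 0.195,-0.03,-0.07,0,0, 0.22,-0.03,-0.07,0,0, 0.22,-0.03,-0.07,0,0]'; python3 -c "
from h import *
loc();im=shot('top','pics/t4.png')
a=cv2.imread('pics/t4.png')[165:285,140:290];cv2.imwrite('pics/t4c.png',cv2.resize(a,(500,400)));knob()"
```

```text
wrist_force: [-5.1, -7.4, 1.3]
time_s: 10.92
tcp_pos: [0.3159, 0.413, 0.2017]
ee_rot: [-0.0, 0.248, 0.969, 0.002]
wrist_force: [0.1, -0.8, 0.1]
grip_width: 0.0003
grip_force: 0.0
t 10.92 local mm [-16.3 174.7] z 201.7 tool-y yaw vs winder x 0.0038 F loc [-0.65 -0.43] 0.13 w 0.0003
knob n 158 med [ 35.4 -46.4 160.3] min [ 24.9 -62.9 130.2] max [ 52.9 -32.9 167.4]
```

View pics/t4c.png

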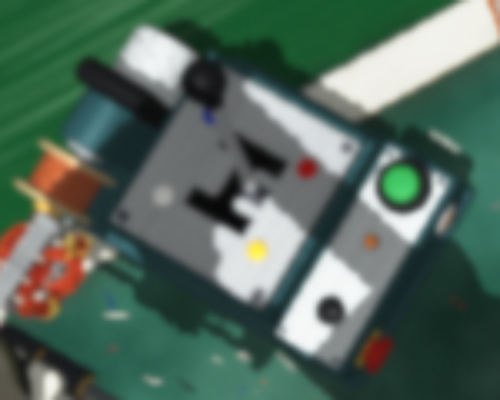

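The lever is home: the knob at (203,82) in the crop is at local (39, −48), and the force rose to about 9 N at the stop. Next is the button.

```bash
python3 -m jog '[-0.03,-0.02,0,0,0, -0.06,-0.04,0,0,0, -0.09,-0.06,0,0,0, -0.12,-0.089,0,0,0, -0.155,-0.089,0,0,0, -0.19,-0.089,0,0,0, -0.22,-0.089,0,0,0, -0.23,-0.089,0.02,0,0, -0.23,-0.089,0.05,0,0, -0.23,-0.089,0.075,0,0, -0.23,-0.089,0.08,0,0, -0.23,-0.089,0.08,0,0]' | grep wrist; python3 -c "
from h import *
loc()"
```

```text
wrist_force: [-0.2, 0.3, -0.2]
t 12.02 local mm [-107.9  -59.6] z 118.7 tool-y yaw vs winder x -0.0016 F loc [0.19 0.37] -0.24 w 0.0003
```

```bash
python3 -m jog '[0.002,0,0.004,0,0, 0.002,0,0.009,0,0, 0.002,0,0.013,0,0, 0.002,0,0.0155,0,0, 0.002,0,0.0155,0,0, 0.002,0,0.0155,0,0]' | grep wrist; python3 -c "
from h import *
loc()"
```

```text
wrist_force: [2.8, 0.8, 3.8]
t 12.52 local mm [-105.2  -58.3] z 106.5 tool-y yaw vs winder x 0.0003 F loc [ 2.04 -2.05] 3.81 w 0.0002
```

```bash
python3 -m jog '[0,0,0.001,0,0, 0,0,0.002,0,0, 0,0,0.003,0,0, 0,0,0.003,0,0]' | grep wrist; python3 -c "
from h import *
loc()"
```

```text
wrist_force: [-4.4, -2.9, 22.6]
t 12.85 local mm [-105.1  -58.5] z 105.5 tool-y yaw vs winder x 0.0002 F loc [-4.64  2.44] 22.65 w 0.0005
```

The button has bottomed out at 22 N. Now I'll release it, move clear and check the lever.

```bash
python3 -m jog '[0,0,-0.01,0,0, 0,0,-0.03,0,0, 0,0,-0.06,0,0, 0,0,-0.095,0,0, 0.03,0.02,-0.1,0,0, 0.065,0.03,-0.1,0,0, 0.1,0.04,-0.1,0,0, 0.135,0.05,-0.1,0,0, 0.17,0.06,-0.1,0,0, 0.2,0.07,-0.1,0,0, 0.22,0.07,-0.1,0,0, 0.22,0.07,-0.1,0,0]' | grep wrist; python3 -c "
from h import *
loc();knob();im=shot('top','pics/t5.png')
a=cv2.imread('pics/t5.png')[165:285,140:290];cv2.imwrite('pics/t5c.png',cv2.resize(a,(500,400)))"
```

```text
wrist_force: [0.4, -0.5, 0.6]
t 13.85 local mm [-36.8 166.5] z 201.4 tool-y yaw vs winder x 0.0039 F loc [-0.23 -0.57] 0.64 w 0.0003
knob n 151 med [ 35.3 -46.4 159.5] min [ 23.1 -62.9 130.9] max [ 52.1 -32.9 167.6]
```

View pics/t5c.png

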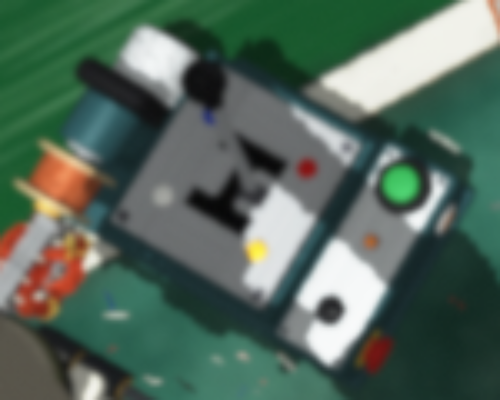

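The lever is unchanged at the blue end ((203,82) in the crop), the button is released and the arm is clear, so I'm handing in.

```bash
python3 -c "
from workcell import robot
print(robot.sign_off())"
```

```text
the job is handed in; nothing more can be done
None
```

I pushed the lever home into the blue slot, then pressed and released the green button, and handed the job in at about 14 s with the arm clear; the sign-off did not return a verdict.

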